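# Refill the tape stand: park the spare roll, find the cap's hand and hold it off

## Task

The two-column tape stand on the bench is being refilled. First thread the small dark tape roll over the stand's plain post so that it lies flat on the shoulder, and let go of it; then undo the metal cap on the other column - it may be left- or right-handed, so try turning it both ways to find which way it loosens - and lift it straight off, upright, at least 10 cm above its seat. Finish still holding the cap up there, with the roll left on its post and the big roll, padlock and bolt jar not disturbed.

Things in the scene. Friction and masses are not known exactly. Their poses are not given: they have to be found in the camera images.
- roll: small black roll of tape lying flat, a ring 66 mm outside, hole 47 mm, 19 mm high; origin at the centre of its underside, z up
- stand: fixed wooden board 90 x 200 x 14 mm with two steel columns; origin at the centre of its underside on the bench; its y runs along the board. Plain post at y = +60 mm, capped spindle at y = -60 mm
- post_seat (a point): centre of the plain post's shoulder (54 mm wide, 34 mm above the bench), on which the roll shall lie; the 30 mm thick post with a tapered tip stands up 35 mm from here
- spindle_seat (a point): centre of the underside of the seated cap, 44.5 mm above the bench, on the flat collar (58 mm wide) on which the cap sits, on the spindle's axis
- cap: aluminium cap, 90 g: round ribbed skirt 56 mm across, 20 mm high; origin at the centre of its underside, z up. The thread inside, left- or right-handed from start to start, cannot be seen. It sits loosely with little friction. The wrong way it stops hard within 0.3 rad; the loosening way it turns freely, without rising, and lifts straight off once turned 1.0 to 2.1 rad (1.2 is good)
- cap_bar (a point): centre of the top edge of the cap's upright grip bar, 46 mm above the cap's origin; the bar stands on the cap's flat top, 50 mm long (along the cap's x), 14 mm thick (along its y), 26 mm high. Before the cap is turned free it lifts only about 2 mm
- big_roll: larger brown tape roll, 96 mm across, 25 mm high, lying flat near the back; leave alone; origin at the centre of its underside
- padlock: brass padlock standing upright, 20 x 42 x 61 mm; leave alone; origin at the centre of its underside
- jar_bolts: jar of bolts with a metal lid, 66 mm across, 100 mm high, at the back; leave alone; origin at the centre of its underside
Not all that is in view belongs to the job. Several things have the shape of the cap; the one meant has the colours described above.

How it is judged:
On the way, in this order (a step that is already met when the one before it is completed fails the run):
1. the small roll lies flat on the plain post's shoulder, let go, while the cap is still on its spindle (horizontal distance between roll and post_seat below 0.014 m and z of roll in the frame of post_seat between -0.004 and 0.007 m and angle between roll's own z axis and vertical below 0.15 rad and contact force between the fingers and roll below 0.1 N and z of cap in the frame of spindle_seat below 0.006 m), for 0.2 s.
2. the cap is off the spindle, upright (z of cap in the frame of spindle_seat above 0.025 m and angle between cap's own z axis and vertical below 0.35 rad), for 0.1 s.
At the end, for the whole second after the job is handed in: the cap is held still in the fingers, upright within 0.35 rad, its underside more than 90 mm above its seat and clear of the stand; the small roll lies released on the post's shoulder (within 14 mm of the axis, 7 mm in height, 0.15 rad) (horizontal distance between roll and post_seat below 0.014 m and z of roll in the frame of post_seat between -0.004 and 0.007 m and angle between roll's own z axis and vertical below 0.15 rad and contact force between the fingers and roll below 0.1 N and z of cap in the frame of spindle_seat above 0.09 m and angle between cap's own z axis and vertical below 0.35 rad and linear speed of cap below 0.03 m/s and contact force between the fingers and cap above 1 N and contact force between cap and stand below 0.1 N and contact force between cap and jar_bolts below 0.1 N); the arm keeps its last pose, push and grip.
It fails at once if a bystander was moved more than 25 mm (distance of any of big_roll, padlock, jar_bolts from where it was at the start of the episode above 0.025 m).
It fails at once if the cap was tipped over (angle between cap's own z axis and vertical above 0.8 rad).
It also fails if it takes over 61 s, if anything falls off the work surface, if the arm or the gripper's body presses on something with over 40 N, if the wrist force passes 120 N, or if a joint passes its speed limit or range.

## Robot

A 6-joint arm with a two-finger parallel gripper is mounted at the origin on a cart in front of the work surface, level with it; the furniture and walls round the work are solid. World frame = base frame: x ahead of the robot, y to its left, z up, the work surface at z = 0. Lengths are in m, angles in rad, forces in N, time in s.
With the tool pointing down it reaches from about 0.3 to 0.875 m from the base axis. Payload 6.4 kg.
Tool frame: the origin (TCP) lies on the centre line of the jaws, within the pads' length; the fingertips stand 17 mm ahead of it and the grasp point (between the pads) lies 2 mm behind it; x points along the fingers, z is the direction in which the jaws open and shut, and the axes are right-handed (so a half turn about x gives the same grasp; the last joint's range is limited). The gripper opens to 88 mm and grips with 3 to 60 N. Pads are 18 mm wide; open, the fingers measure 123 mm over their backs; the gripper's body (75 mm by 187 mm) begins 45 mm behind the grasp point.
Start: joints at [-1.464, 0.181, 1.607, -0, 1.354, -0.206], TCP at [0.177, -0.547, 0.256] pointing down, gripper open.
Joint ranges: [-2.99, 2.99], [-0.89, 2.07], [0.3, 2.58], [-1.14, 4.28], [0, 2.63], [-3.12, 3.12]. Speed limits (rad/s): [2.57, 2.57, 3.01, 3.14, 3.14, 3.14].

## Interface

Orientations are given as a rotation vector (axis times angle).
In Python, from plant import observe, cams, order, outline_of gives the robot as it stands.
- The arm moves only by the shell command python3 -m inch 'ROWS' [FORCE]. ROWS is JSON, a list of rows, each a list of 5 numbers: the shift along the tool's x, y, z in cm, then the turn about the tool's x in rad, then the opening, from 0 (shut) to 1 (fully open). In form: [[x, y, z, spin, fingers], ...]. A call has exactly 8 rows; each row is the pose to reach, as a shift and turn from the pose commanded when the call began, along the tool's axes at that moment; what a row does not reach only later rows make up. A row lasts 1/8 s, in which the tool goes at most 62.5 mm and 10.7 degrees, less where a joint would pass 70% of its speed; a pose out of reach is approached as far as the arm can. A call with a gripper value outside its range is refused whole. The fingers move at their own pace and stop on an object; FORCE is the grip in N (left out, the last holds). Time passes only in rows, so rows that repeat a pose let the fingers close, or fill a call up. It gives the time, the measured TCP pose, the force and the opening at its end, in the units of the state.
- observe(): the state, without advancing time (a new reading comes with each control period).
- cams.camera(name): name is "scene" or "top" or "wrist"; returns the picture (384x512x3 uint8, blue, green, red); there is no depth.
- cams.get_calibration(name): a dict with "fx", "fy", "cx", "cy" (pixels), "position" and "rotation" of the camera in the world; the wrist camera has in their place "hand_eye" (4x4, takes a point from camera to tool coordinates, whose origin is the TCP and whose axes are the tool frame's). Camera axes: x right, y down, z forward; pixel columns grow to the right and rows downward; lengths in m; the calibration is good to about 2 mm. The wrist camera is an equidistant fisheye: a pixel r from the principal point sees the ray r / f radians off the axis. A picture is of the moment at which its call begins: read the wrist's pose just before it. get_calibration takes no time and is no camera call.
- order.sign_off(): hands the job in, once; it reports no verdict.
Trained networks look in the newest picture that a camera, given by its name, has taken for a name from the list of things; names that differ only in an ending like _2 or _b are one class to them, and where a whole thing is asked for, a point or a joint stands for the part that bears it (a point fixed in the world has none). Each returns a list of dicts, best first, with "conf" (0 to 1); they miss things now and then, are a little off and sometimes report something else, mostly with a low value. They report only what shows in the picture. A call takes as long as a camera call. They do not tell look-alikes from the thing itself.
- outline_of(camera, thing): "region" (384x512 bool, what is visible of it) and "at" ([column, row] in pixels, amid what is visible of it).
The state is a dict: "time": time; "joint_positions": joint angles; "qd": joint speeds; "tau": joint torques, N m; "tool_pos": TCP position; "eef_rot": TCP orientation; "ft_force": force on the tool from outside, world axes, zero at the start; "torque": the same for the moment, N m; "opening": opening from 0.0 (shut) to 1.0 (fully open).
Only numpy, scipy, OpenCV 4.12 (cv2) and the standard library are available. Lean on these libraries where they do the work, as an engineer would, in place of code of your own. Each camera call takes 0.05 s, during which the arm holds its last target.

## Working session

There is one attempt and no reset: what is moved stays moved. The work goes in short steps, Python scripts to look and compute and a shell command to move; the robot and the scene stay as the last step left them, time stands still between calls to the robot, and variables do not carry over. Pictures are saved under pics/ and viewed, and the job is handed in when it is done.

```bash
ls; mkdir -p pics; python3 - <<'E'
from plant import observe,cams
import cv2
s=observe();print(s)
for n in ["scene","top","wrist"]:
    cv2.imwrite(f"pics/{n}0.png",cams.camera(n)); print(n,cams.get_calibration(n))
E
```

```text
pics
{'time': 0.0, 'joint_positions': array([-1.46430361e+00,  1.81509914e-01,  1.60798503e+00,  1.79705102e-05,
        1.35377751e+00, -2.06303776e-01]), 'qd': array([ 6.82159013e-05, -1.99795529e-04,  3.10608319e-03, -1.00739930e-03,
        4.00520976e-04,  8.57363914e-04]), 'tau': array([-5.20872036e-04, -4.33864260e+01, -3.41852188e+01,  7.03353574e-02,
        3.86524620e-02, -1.49889861e-04]), 'tool_pos': array([ 0.17690574, -0.54659474,  0.25483871]), 'eef_rot': array([ 0.97696377,  1.34223551, -0.97487811]), 'ft_force': array([-0.69619007, -0.52034889, -0.85440256]), 'torque': array([ 0.0249601 ,  0.01275866, -0.01578178]), 'opening': 1.000870033181858}
scene {'fx': 451.9711039396802, 'fy': 451.9711039396802, 'cx': 250.37264311392724, 'cy': 190.59054160045366, 'position': array([0.19992993, 0.74633837, 0.9776936 ]), 'rotation': array([-0.8016666 ,  2.66601837, -0.9548726 ])}
top {'fx': 372.62579321057547, 'fy': 372.62579321057547, 'cx': 255.01236317733412, 'cy': 196.12806014126045, 'position': array([0.52370156, 0.09938297, 1.02545665]), 'rotation': array([-2.12603456,  2.18048064, -0.12037644])}
wrist {'fx': 297.3186396354542, 'fy': 297.3186396354542, 'cx': 255.39360639133065, 'cy': 188.30013673282963, 'hand_eye': array([[ 5.15113102e-04, -2.73007289e-01,  9.62011827e-01,
        -1.29692194e-01],
       [ 2.85307773e-04, -9.62011875e-01, -2.73007456e-01,
         7.04142347e-02],
       [ 9.99999827e-01,  4.15099169e-04, -4.17653819e-04,
        -1.06792147e-04],
       [ 0.00000000e+00,  0.00000000e+00,  0.00000000e+00,
         1.00000000e+00]])}
```

View pics/scene0.png

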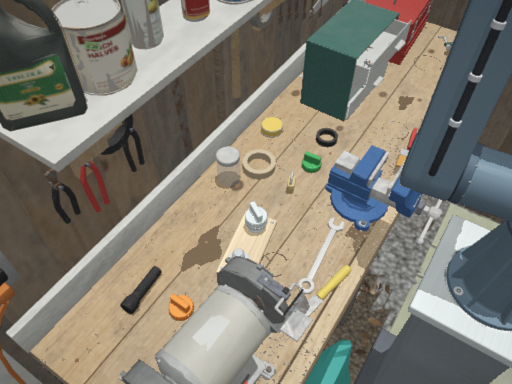

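View pics/top0.png

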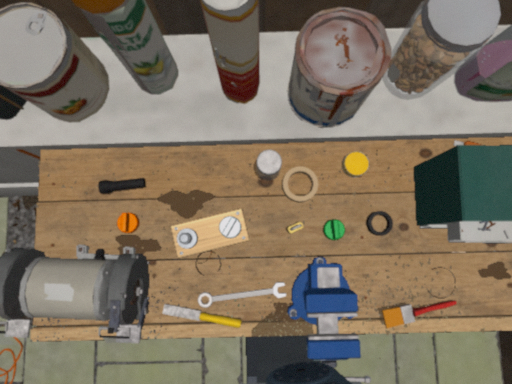

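View pics/wrist0.png

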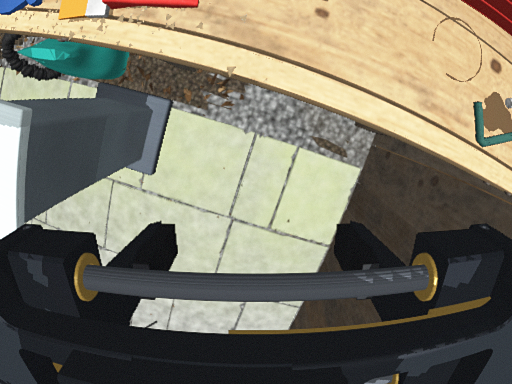

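The top view shows the roll at about (379,222), the stand with its post at (187,238) and silver cap at (230,227). The orange and green caps are look-alikes. Next I locate them.

```bash
cat > h.py <<'E'
import numpy as np,cv2
from scipy.spatial.transform import Rotation as R
from plant import observe,cams,order,outline_of
def ray(n,p,st=None):
    c=cams.get_calibration(n)
    u=np.array([(p[0]-c['cx'])/c['fx'],(p[1]-c['cy'])/c['fy']])
    if n=='wrist':
        th=np.hypot(*u); d=np.array([*(u/max(th,1e-9)*np.sin(th)),np.cos(th)])
        H=c['hand_eye'];Rt=R.from_rotvec(st['eef_rot']).as_matrix()
        return st['tool_pos']+Rt@H[:3,3],Rt@H[:3,:3]@d
    return np.array(c['position']),R.from_rotvec(c['rotation']).as_matrix()@np.array([*u,1])
def atz(n,p,z,st=None):
    o,d=ray(n,p,st);return o+d*(z-o[2])/d[2]
def proj(n,X,st=None):
    c=cams.get_calibration(n)
    if n=='wrist':
        H=c['hand_eye'];Rt=R.from_rotvec(st['eef_rot']).as_matrix()
        x=H[:3,:3].T@(Rt.T@(np.array(X)-st['tool_pos'])-H[:3,3])
        r=np.hypot(x[0],x[1]);th=np.arctan2(r,x[2]);return np.array([c['cx'],c['cy']])+c['fx']*th*x[:2]/r
    x=R.from_rotvec(c['rotation']).as_matrix().T@(np.array(X)-c['position'])
    return np.array([c['cx']+c['fx']*x[0]/x[2],c['cy']+c['fy']*x[1]/x[2]])
E
python3 - <<'E'
from h import *
for n in ['top','scene']:
    cams.camera(n)
    for t,z in [('roll',.0095),('stand',.014),('post_seat',.034),('cap',.06),('cap_bar',.09),('big_roll',.0125),('padlock',.03),('jar_bolts',.05)]:
        for d in outline_of(n,t)[:4]:
            r=d['region'];ys,xs=np.nonzero(r)
            mid=((xs.min()+xs.max())/2,(ys.min()+ys.max())/2)
            print(n,t,round(d['conf'],2),np.round(d['at'],1),'bbox',xs.min(),xs.max(),ys.min(),ys.max(),len(xs),'xyz',atz(n,mid,z).round(4),'cen',atz(n,(xs.mean(),ys.mean()),z).round(4))
            if t=='stand': 
                b=cv2.boxPoints(cv2.minAreaRect(np.c_[xs,ys].astype(np.float32)));print([atz(n,p,z).round(4)[:2] for p in b])
E
```

```text
top roll 0.82 [382.8 230.1] bbox 367 392 211 236 361 xyz [ 0.565  -0.2271  0.0095] cen [ 0.5632 -0.2279  0.0095]
top stand 0.97 [205.8 234.2] bbox 172 248 209 256 2116 xyz [0.552  0.2327 0.014 ] cen [0.5489 0.2412 0.014 ]
[array([0.574 , 0.3431]), array([0.6183, 0.1452]), array([0.528 , 0.1247]), array([0.4844, 0.3204])]
top post_seat 0.75 [204.2 234.5] bbox 172 248 210 256 2007 xyz [0.5502 0.2301 0.034 ] cen [0.5474 0.2408 0.034 ]
top cap 0.79 [129.8 221.1] bbox 118 139 213 233 366 xyz [0.5806 0.4384 0.06  ] cen [0.5811 0.4384 0.06  ]
top cap 0.77 [334.  231.3] bbox 324 344 220 240 345 xyz [ 0.5492 -0.0931  0.06  ] cen [ 0.5496 -0.0929  0.06  ]
top cap 0.68 [232.8 226.1] bbox 219 240 216 237 375 xyz [0.565 0.176 0.06 ] cen [0.5641 0.1751 0.06  ]
top cap_bar 0.95 [125.7 224.9] bbox 119 139 214 233 336 xyz [0.5775 0.4266 0.09  ] cen [0.5787 0.428  0.09  ]
top cap_bar 0.64 [228.2 227.2] bbox 220 240 217 237 359 xyz [0.5624 0.1724 0.09  ] cen [0.5624 0.1722 0.09  ]
top cap_bar 0.61 [331.8 232. ] bbox 324 345 219 240 374 xyz [ 0.5496 -0.0884  0.09  ] cen [ 0.5493 -0.0878  0.09  ]
top big
[... 1087 characters left out ...]
59 -0.0332  0.09  ]
scene cap_bar 0.69 [181.3 308.9] bbox 169 193 294 320 530 xyz [0.5532 0.4829 0.09  ] cen [0.5539 0.4834 0.09  ]
scene cap_bar 0.55 [254.9 219.5] bbox 245 267 202 227 427 xyz [0.5534 0.1942 0.09  ] cen [0.5513 0.1982 0.09  ]
scene big_roll 0.72 [262.5 168.4] bbox 244 275 149 178 602 xyz [ 0.6763 -0.014   0.0125] cen [ 0.6751 -0.012   0.0125]
scene padlock 0.5 [289.8 180.7] bbox 287 295 172 192 142 xyz [0.5574 0.0105 0.03  ] cen [0.5565 0.0132 0.03  ]
scene jar_bolts 0.94 [229.4 167.2] bbox 216 240 146 186 892 xyz [0.7259 0.0718 0.05  ] cen [0.7258 0.0702 0.05  ]
scene jar_bolts 0.2 [255.5 215.3] bbox 245 267 202 226 405 xyz [0.5702 0.168  0.05  ] cen [0.5684 0.1729 0.05  ]
```

```bash
python3 - <<'E'
from h import *
im=cv2.imread('pics/top0.png')
cv2.imwrite('pics/t0z.png',cv2.resize(im[190:270,140:260],None,fx=6,fy=6,interpolation=cv2.INTER_CUBIC))
im=cv2.imread('pics/scene0.png')
cv2.imwrite('pics/s0z.png',cv2.resize(im[110:280,190:350],None,fx=3.5,fy=3.5,interpolation=cv2.INTER_CUBIC))
E
```

```text
(no output)
```

View pics/t0z.png

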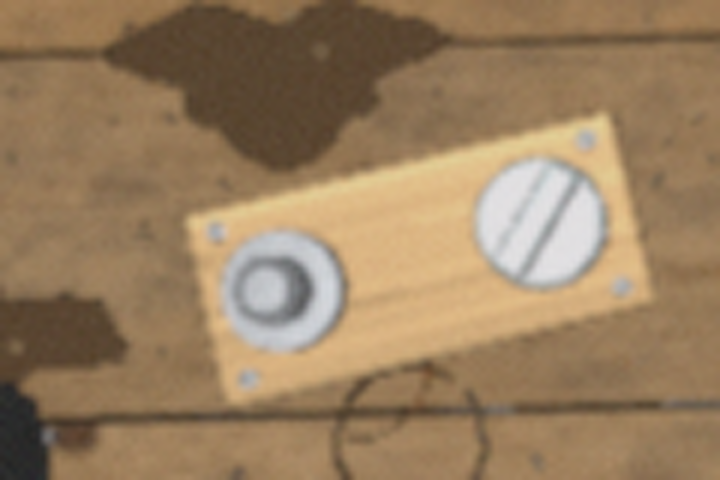

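View pics/s0z.png

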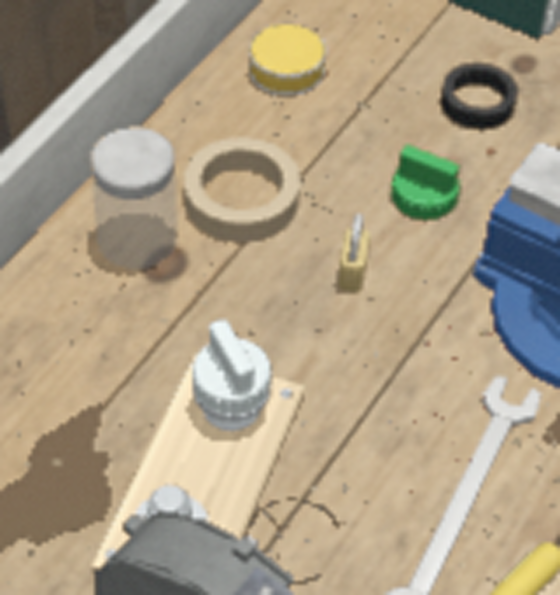

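Top crop: post shoulder at (187,238), cap bar running diagonally at (231,226). Now I check obstacle heights and the fine geometry.

```bash
python3 - <<'E'
from h import *
im=cv2.imread('pics/top0.png')
cv2.imwrite('pics/t0r.png',cv2.resize(im[130:370,280:512],None,fx=3,fy=2.5,interpolation=cv2.INTER_CUBIC))
im=cv2.imread('pics/scene0.png')
cv2.imwrite('pics/s0r.png',cv2.resize(im[0:240,290:470],None,fx=3,fy=2.5,interpolation=cv2.INTER_CUBIC))
s=observe();print(R.from_rotvec(s['eef_rot']).as_matrix().round(3))
print('post',atz('top',(187.3,238.3),.034),'cap',atz('top',(230.2,227),.0645))
a=atz('top',(580/6+140,178/6+190),.0905);b=atz('top',(522/6+140,278/6+190),.0905);print('bar line',a,b,np.arctan2(*(a-b)[[1,0]]))
E
```

```text
[[ 0.     0.951  0.308]
 [-0.     0.308 -0.951]
 [-1.     0.     0.   ]]
post [0.53768252 0.29047162 0.034     ] cap [0.56343655 0.17387162 0.0645    ]
bar line [0.58031223 0.15531318 0.0905    ] [0.53931716 0.18023418 0.0905    ] -0.5462097794949693
```

View pics/t0r.png

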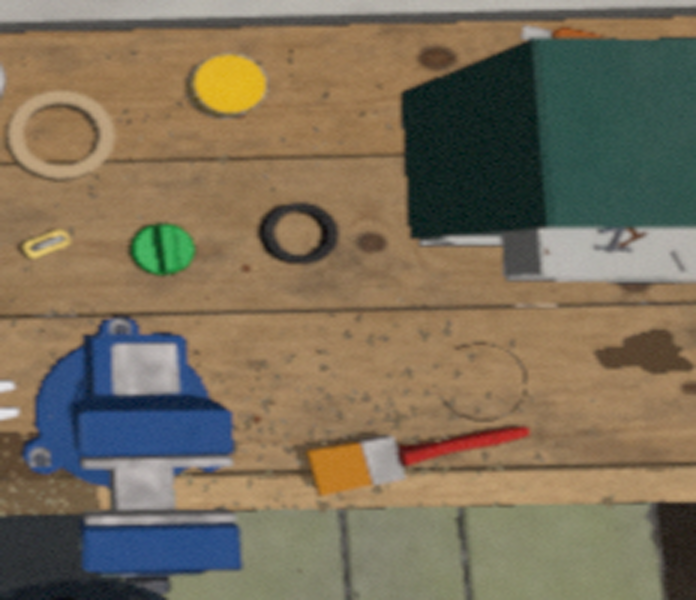

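View pics/s0r.png

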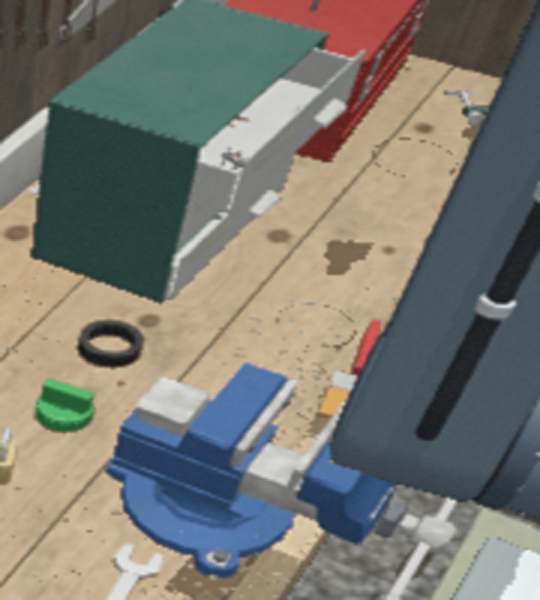

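```bash
python3 - <<'E'
from h import *
def tri(p,q):
    o,d=ray('top',p);o2,e=ray('scene',q);A=np.c_[d,-e];t=np.linalg.lstsq(A,o2-o,rcond=None)[0]
    return (o+d*t[0]).round(3),(o2+e*t[1]).round(3)
f=lambda a,b:(280+a/3,130+b/2.5); g=lambda a,b:(290+a/3,b/2.5)
print('box top',tri(f(547,228),g(200,150)),'box bot',atz('top',f(412,237),0),atz('top',f(405,92),.0))
print('box top back',tri(f(535,40),g(52,105)))
print('vise front-left',tri(f(80,458),g(235,490)),'front-right',tri(f(232,458),g(297,382)))
print('vise back right',tri(f(228,405),g(250,368)))
print('grinder corner', tri((117,250),(222,262)))
for z in (0,.1,.15):print(atz('top',(148,252),z))
for z in(.4,.5,.6,.3):print(atz('top',(255,147),z),atz('scene',(150,93),z))
E
```

```text
box top (array([ 0.557, -0.334,  0.225]), array([ 0.558, -0.333,  0.225])) box bot [ 0.55929327 -0.3328696   0.        ] [ 0.72042325 -0.33886741  0.        ]
box top back (array([ 0.722, -0.343,  0.22 ]), array([ 0.722, -0.343,  0.22 ]))
vise front-left (array([ 0.349, -0.011,  0.089]), array([ 0.349, -0.011,  0.089])) front-right (array([ 0.357, -0.119,  0.146]), array([ 0.354, -0.121,  0.147]))
vise back right (array([ 0.403, -0.121,  0.14 ]), array([ 0.397, -0.124,  0.141]))
grinder corner (array([0.514, 0.409, 0.213]), array([0.498, 0.401, 0.21 ]))
[0.50361296 0.40469219 0.        ]
[0.50557195 0.37491919 0.1       ]
[0.50655144 0.36003269 0.15      ]
[0.6856403  0.10295575 0.4       ] [0.77445052 0.24983077 0.4       ]
[0.65974902 0.10238452 0.5       ] [0.67499978 0.3357773  0.5       ]
[0.63385774 0.10181329 0.6       ] [0.57554903 0.42172383 0.6       ]
[0.71153158 0.10352697 0.3       ] [0.87390127 0.16388424 0.3       ]
```

```bash
cat >> h.py <<'E'
def plan(x,y,z,yaw):
    s=observe();M=R.from_rotvec(s['eef_rot']).as_matrix()
    d=M.T@(np.array([x,y,z])-s['tool_pos'])*100
    cy=np.arctan2(M[1,2],M[0,2]); w=lambda a:(a+np.pi)%(2*np.pi)-np.pi
    print('t',s['time'],'pos',s['tool_pos'].round(4),'yaw',cy.round(3),'tilt',M[2].round(3),'shift cm',d.round(2),'spin',round(w(cy-yaw),3),'or',round(w(cy-yaw+np.pi),3),'J',s['joint_positions'].round(2),'F',s['ft_force'].round(1))
E
python3 -c "
from h import *
plan(.5645,-.2255,.25,.2)"
```

```text
t 1.05 pos [ 0.177  -0.5471  0.2557] yaw -1.258 tilt [-1.  0.  0.] shift cm [  0.57  46.77 -18.67] spin -1.458 or 1.684 J [-1.46  0.18  1.61  0.    1.35 -0.21] F [-0.1 -0.5  0.5]
```

```bash
python3 -m inch '[[0,5.9,-2.3,-0.18,1],[0,11.7,-4.7,-0.36,1],[0,17.5,-7,-0.55,1],[0,23.4,-9.3,-0.73,1],[0,29.2,-11.7,-0.91,1],[0,35,-14,-1.09,1],[0,41,-16.3,-1.28,1],[0,46.8,-18.7,-1.46,1]]' 20
python3 - <<'E'
from h import *
s=observe();cv2.imwrite('pics/w1.png',cams.camera('wrist'))
for d in outline_of('wrist','roll')[:2]:
    ys,xs=np.nonzero(d['region']);mid=((xs.min()+xs.max())/2,(ys.min()+ys.max())/2)
    pts=np.array([atz('wrist',p,.012,s)[:2] for p in np.c_[xs,ys]])
    (c,r)=cv2.minEnclosingCircle(pts.astype(np.float32));print(d['conf'],mid,c,r)
plan(.5645,-.2255,.1,.2)
E
```

```text
time: 2.05
tool_pos: [0.5632, -0.2263, 0.2559]
eef_rot: [-0.164, 1.564, 0.163]
ft_force: [1.3, -0.5, -0.8]
opening: 0.999
0.85 (np.float64(258.0), np.float64(161.5)) (0.5672481060028076, -0.22605392336845398) 0.034874361008405685
0.72 (np.float64(292.0), np.float64(3.0)) (0.5653929710388184, -0.012406046502292156) 0.010663899593055248
t 2.15 pos [ 0.5652 -0.2232  0.2557] yaw 0.212 tilt [-1.     0.001  0.002] shift cm [15.56 -0.23 -0.14] spin 0.012 or -3.13 J [-0.57  0.25  1.52  0.    1.37 -0.78] F [ 0.  -0.3 -0.5]
```

View pics/w1.png

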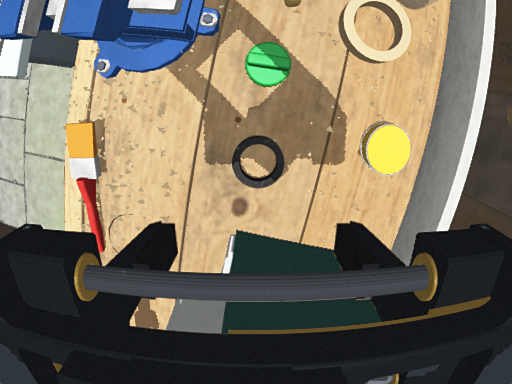

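Wrist view: the roll at (258,161) lies right below, measured at (0.566, -0.226), matching both fixed cameras. Descending and gripping.

```bash
python3 -m inch '[[5,-0.28,0,0,1],[10,-0.28,0,0,1],[15,-0.28,0,0,1],[19,-0.28,0,0,1],[21,-0.28,0,0,1],[22.5,-0.28,0,0,1],[23.5,-0.28,0,0,1],[23.5,-0.28,0,0,1]]' 15
python3 -c "
from h import *
plan(.566,-.226,.021,.2)"
```

```text
time: 3.15
tool_pos: [0.5624, -0.2306, 0.0209]
eef_rot: [-0.159, 1.565, 0.158]
ft_force: [-0.5, 0.2, -0.3]
opening: 0.996
t 3.15 pos [ 0.5624 -0.2306  0.0209] yaw 0.202 tilt [-1. -0.  0.] shift cm [-0.01  0.38  0.45] spin 0.002 or -3.14 J [-0.58  0.55  1.65 -0.    0.94 -0.79] F [-0.5  0.2 -0.3]
```

```bash
python3 - <<'E'
from h import *
for i in range(4):
    s=observe();im=cams.camera('wrist');print(s['time'],s['tool_pos'].round(4),s['joint_positions'].round(4),s['qd'].round(3))
    for d in outline_of('wrist','roll')[:1]:
        ys,xs=np.nonzero(d['region'])
        pts=np.array([atz('wrist',p,.012,s)[:2] for p in np.c_[xs,ys]])
        print(d['conf'],cv2.minEnclosingCircle(pts.astype(np.float32)),xs.min(),xs.max(),ys.min(),ys.max())
cv2.imwrite('pics/w2.png',im)
E
```

```text
3.15 [ 0.5624 -0.2306  0.0209] [-0.5842  0.5521  1.6458 -0.      0.9435 -0.7862] [ 0.002 -0.018 -0.007  0.001  0.006 -0.001]Traceback (most recent call last):
  File "<stdin>", line 6, in <module>
  File "h.py", line 13, in atz
    o,d=ray(n,p,st);return o+d*(z-o[2])/d[2]
        ~~~^^^^^^^^
  File "h.py", line 5, in ray
    c=cams.get_calibration(n)
ValueError: time passes only in moves, steps and waits
```

```bash
sed -i 's/^def ray/_C={}\ndef cal(n):\n    if n not in _C:_C[n]=cams.get_calibration(n)\n    return _C[n]\ndef ray/; s/c=cams.get_calibration(n)/c=cal(n)/' h.py
sed -i 's/_C\[n\]=cal(n)/_C[n]=cams.get_calibration(n)/' h.py
python3 - <<'E'
from h import *
for i in range(2):
    s=observe();im=cams.camera('wrist');print(s['time'],s['tool_pos'].round(4),s['joint_positions'].round(4))
    cv2.imwrite('pics/w2.png',im)
    for d in outline_of('wrist','roll')[:1]:
        ys,xs=np.nonzero(d['region'])
        pts=np.array([atz('wrist',p,.012,s)[:2] for p in np.c_[xs,ys]])
        print(d['conf'],cv2.minEnclosingCircle(pts.astype(np.float32)),xs.min(),xs.max(),ys.min(),ys.max())
E
```

```text
3.25 [ 0.5629 -0.2309  0.0217] [-0.5841  0.5509  1.6454  0.      0.9436 -0.7862]
0.56 ((0.5669340491294861, -0.22621957957744598), 0.036433737725019455) 198 329 170 273
3.35 [ 0.5629 -0.2309  0.0218] [-0.5841  0.5507  1.6455  0.      0.9435 -0.7862]
0.78 ((0.566962718963623, -0.2263646125793457), 0.03606044128537178) 198 329 171 273
```

View pics/w2.png

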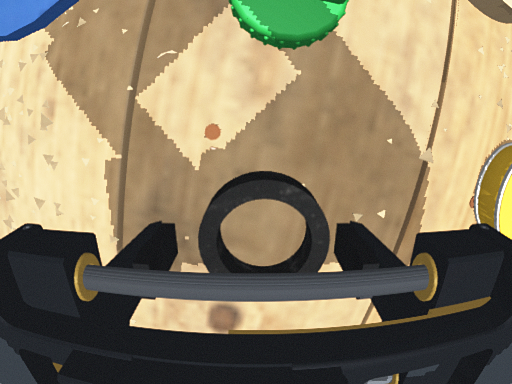

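The roll ring is at (264,222) in the wrist view, slightly off towards the right/up of the jaws; correcting 4–5 mm, then closing.

```bash
python3 -m inch '[[0.05,0.2,0.3,0,1],[0.1,0.37,0.45,0,1],[0.1,0.37,0.45,0,1],[0.1,0.37,0.45,0,0.5],[0.1,0.37,0.45,0,0.5],[0.1,0.37,0.45,0,0.5],[0.1,0.37,0.45,0,0.5],[0.1,0.37,0.45,0,0.5]]' 15
python3 - <<'E'
from h import *
plan(.566,-.226,.26,.2)
s=observe();im=cams.camera('wrist');cv2.imwrite('pics/w3.png',im)
E
```

```text
time: 4.45
tool_pos: [0.5658, -0.226, 0.0197]
eef_rot: [-0.159, 1.565, 0.159]
ft_force: [0.7, -0.1, 0.5]
opening: 0.741
t 4.45 pos [ 0.5658 -0.226   0.0197] yaw 0.202 tilt [-1.  0. -0.] shift cm [-2.403e+01 -0.000e+00  1.000e-02] spin 0.002 or -3.14 J [-0.57  0.56  1.64 -0.    0.94 -0.78] F [ 0.7 -0.1  0.5]
```

View pics/w3.png

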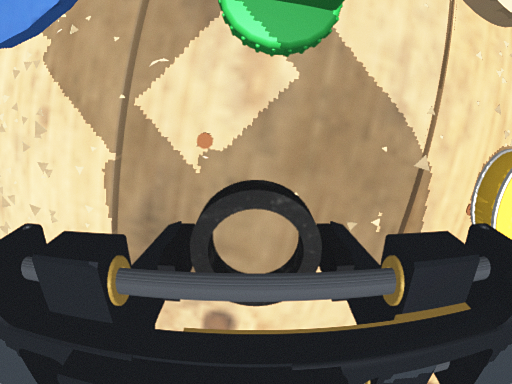

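Fingers closed at 65 mm on the roll. Lift and carry.

```bash
python3 -m inch '[[-3,0,0,0,0.5],[-7,0,0,0,0.5],[-11,0,0,0,0.5],[-15,0,0,0,0.5],[-15,5,0,0,0.5],[-15,10,0,0,0.5],[-15,15,0,0,0.5],[-15,20,0,0,0.5]]'
python3 -c "
from h import *
plan(.545,.27,.17,.35)"
```

```text
time: 5.5
tool_pos: [0.5251, -0.0285, 0.1697]
eef_rot: [-0.158, 1.565, 0.158]
ft_force: [0.6, 1.3, -1.0]
opening: 0.746
t 5.5 pos [ 0.5251 -0.0285  0.1697] yaw 0.202 tilt [-1.  0. -0.] shift cm [-0.03 28.85  7.93] spin -0.148 or 2.993 J [-0.28  0.17  1.81  0.    1.17 -0.48] F [ 0.6  1.3 -1. ]
```

```bash
python3 -m inch '[[0,5,1.5,-0.03,0.5],[0,10,3,-0.06,0.5],[0,15,4.5,-0.09,0.5],[0,20,6,-0.12,0.5],[0,25,7,-0.15,0.5],[0,28.8,7.9,-0.15,0.5],[0,28.8,7.9,-0.15,0.5],[0,28.8,7.9,-0.15,0.5]]'
python3 - <<'E'
from h import *
s=observe();im=cams.camera('wrist');cv2.imwrite('pics/w4.png',im)
print(s['tool_pos'])
for d in outline_of('wrist','stand')[:2]:
    r=d['region'];ys,xs=np.nonzero(r);print(d['conf'],xs.min(),xs.max(),ys.min(),ys.max())
for P in ([.538,.291,.034],[.538,.291,.069],[.5635,.174,.0645]): print(proj('wrist',P,s))
im=cams.camera('top');cv2.imwrite('pics/t4.png',im)
E
```

```text
time: 6.5
tool_pos: [0.545, 0.2675, 0.1693]
eef_rot: [-0.277, 1.554, 0.276]
ft_force: [-0.6, -0.6, -0.6]
opening: 0.741
[0.54503102 0.26747673 0.16932969]
0.84 208 308 106 271
0.47 224 270 253 320
[256.93133782 157.02937117]
[257.10416231 164.58055848]
[239.4000536 287.8520643]
```

View pics/w4.png

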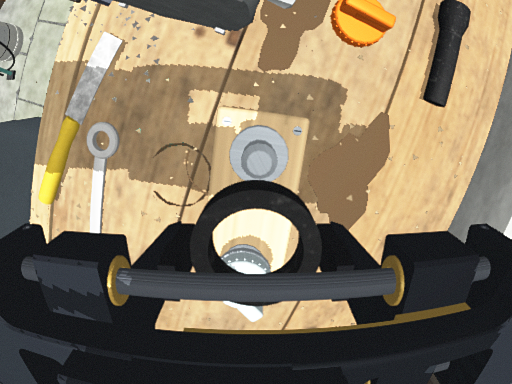

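The wrist view shows the shoulder disc centred near (258.5,154), post tip at (259,160), and the roll held. Refine both.

```bash
python3 - <<'E'
from h import *
s=observe()
im=cv2.imread('pics/w4.png')
cv2.imwrite('pics/w4z.png',cv2.resize(im[100:310,180:335],None,fx=4,fy=2.85,interpolation=cv2.INTER_CUBIC)[:600])
# model overlays: shoulder circle edge pixels
print(atz('wrist',(258.5,154),.034,s),atz('wrist',(259,161),.069,s))
# held roll: compare model ring to picture
M=R.from_rotvec(s['eef_rot']).as_matrix()
def ringpx(c,r,z):return np.array([proj('wrist',[c[0]+r*np.cos(a),c[1]+r*np.sin(a),z],s) for a in np.linspace(0,6.28,60)])
big=cv2.resize(im,None,fx=2,fy=2,interpolation=cv2.INTER_CUBIC)
for c,r,z,col in [((.538,.291),.027,.034,(0,0,255)),((.538,.291),.033-.033+.015,.060,(0,255,0)),(s['tool_pos'][:2],.033,s['tool_pos'][2]-.0,(255,0,0)),(s['tool_pos'][:2],.0235,s['tool_pos'][2],(255,255,0))]:
    cv2.polylines(big,[(ringpx(c,r,z)*2+.5).astype(int)],True,col,1)
cv2.imwrite('pics/w4o.png',big[180:640,280:740])
E
```

```text
[0.53896027 0.29334931 0.034     ] [0.53898425 0.29344627 0.069     ]
```

View pics/w4o.png

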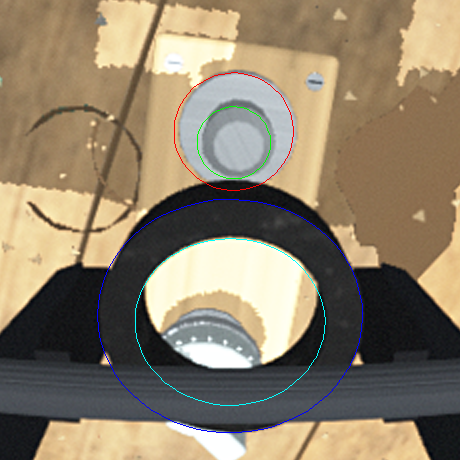

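Model circles agree with the picture to ~1–2 mm; the roll is centred on the TCP, and the post is at (0.539, 0.2925). I move over it, then look before lowering.

```bash
python3 -c "
from h import *
plan(.539,.2925,.17,.35)"
```

```text
t 6.65 pos [0.5455 0.2667 0.1696] yaw 0.35 tilt [-1. -0. -0.] shift cm [-0.04  2.64  0.28] spin 0.0 or -3.141 J [ 0.26  0.34  1.6  -0.    1.21 -0.09] F [-0.1 -0.7 -1.6]
```

```bash
python3 -m inch '[[0,1.3,0.14,0,0.5],[0,2.64,0.28,0,0.5],[1,2.64,0.28,0,0.5],[2.5,2.64,0.28,0,0.5],[4,2.64,0.28,0,0.5],[5.5,2.64,0.28,0,0.5],[6.5,2.64,0.28,0,0.5],[6.5,2.64,0.28,0,0.5]]'
python3 - <<'E'
from h import *
s=observe();im=cams.camera('wrist');cv2.imwrite('pics/w5.png',im)
plan(.539,.2925,.055,.35)
im=cams.camera('top');cv2.imwrite('pics/t5.png',cv2.resize(im[190:290,110:260],None,fx=5,fy=5))
E
```

```text
time: 7.65
tool_pos: [0.5383, 0.2934, 0.1034]
eef_rot: [-0.276, 1.555, 0.276]
ft_force: [0.4, 0.4, -0.2]
opening: 0.747
t 7.7 pos [0.5388 0.2936 0.1043] yaw 0.352 tilt [-1.     0.    -0.001] shift cm [ 4.93 -0.11 -0.02] spin 0.002 or -3.14 J [ 0.31  0.43  1.61  0.    1.09 -0.05] F [-0.1  0.5 -1.1]
```

View pics/w5.png

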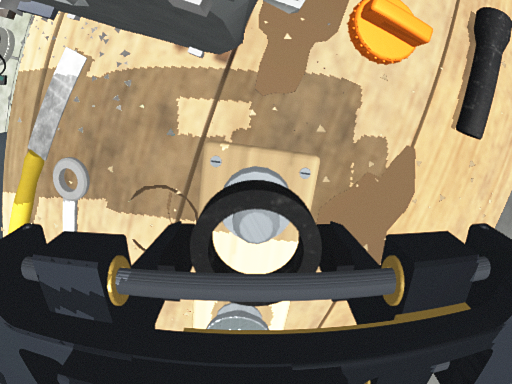

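The post tip shows through the roll's hole at (257,225), laterally centred, as the model expects. Lowering.

```bash
python3 -m inch '[[0.5,-0.05,0,0,0.5],[1,-0.1,0,0,0.5],[1.6,-0.1,0,0,0.5],[2.3,-0.1,0,0,0.5],[3,-0.1,0,0,0.5],[3.7,-0.1,0,0,0.5],[4.4,-0.1,0,0,0.5],[4.75,-0.1,0,0,0.5]]'
python3 - <<'E'
from h import *
cams.camera('top')
plan(.539,.2925,.055,.35)
im=cams.camera('wrist');cv2.imwrite('pics/w6.png',im)
E
```

```text
time: 8.75
tool_pos: [0.539, 0.2927, 0.0565]
eef_rot: [-0.276, 1.554, 0.276]
ft_force: [0.5, 0.2, -1.3]
opening: 0.741
t 8.8 pos [0.5388 0.2926 0.0563] yaw 0.352 tilt [-1.     0.    -0.001] shift cm [ 0.13 -0.02  0.01] spin 0.002 or -3.14 J [ 0.3   0.5   1.63 -0.    1.01 -0.05] F [ 0.7  0.2 -1. ]
```

View pics/w6.png

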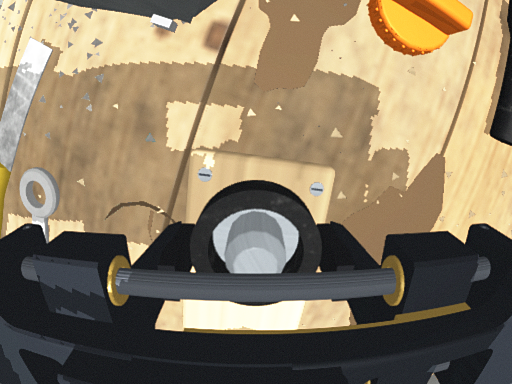

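The post stands inside the roll's hole, centred, with the roll about 2 mm above the shoulder. Lower, release, retreat.

```bash
python3 -m inch '[[0.15,0,0,0,0.5],[0.2,0,0,0,0.5],[0.2,0,0,0,0.8],[0.2,0,0,0,1],[0.2,0,0,0,1],[0.2,0,0,0,1],[0.2,0,0,0,1],[-1,0,0,0,1]]'
python3 -m inch '[[-2,0,0,0,1],[-5,0,0,0,1],[-9,0,0,0,1],[-12,-2,0,0,1],[-12,-4,0,0,1],[-12,-6,0,0,1],[-12,-7,0,0,1],[-12,-7,0,0,1]]'
python3 - <<'E'
from h import *
s=observe();im=cams.camera('wrist');cv2.imwrite('pics/w7.png',im)
for d in outline_of('wrist','roll')[:1]:
    ys,xs=np.nonzero(d['region'])
    pts=np.array([atz('wrist',p,.053,s)[:2] for p in np.c_[xs,ys]])
    print(d['conf'],cv2.minEnclosingCircle(pts.astype(np.float32)),pts.mean(0))
plan(.5645,.175,.17,1.0)
im=cams.camera('top');cv2.imwrite('pics/t7.png',cv2.resize(im[190:290,110:260],None,fx=5,fy=5))
E
```

```text
time: 9.85
tool_pos: [0.5384, 0.2925, 0.0666]
eef_rot: [-0.276, 1.555, 0.276]
ft_force: [-0.3, -0.0, -0.2]
opening: 0.997
time: 10.85
tool_pos: [0.5631, 0.2261, 0.186]
eef_rot: [-0.275, 1.555, 0.275]
ft_force: [-0.3, 0.5, -0.1]
opening: 0.998
0.56 ((0.5396097898483276, 0.29320868849754333), 0.03345862776041031) [0.53971342 0.29368941]
t 10.95 pos [0.563  0.2271 0.1864] yaw 0.352 tilt [-1.     0.001 -0.001] shift cm [ 1.64 -4.95 -1.65] spin -0.648 or 2.493 J [ 0.19  0.32  1.58  0.    1.24 -0.16] F [ 0.6  0.2 -0.1]
```

View pics/w7.png

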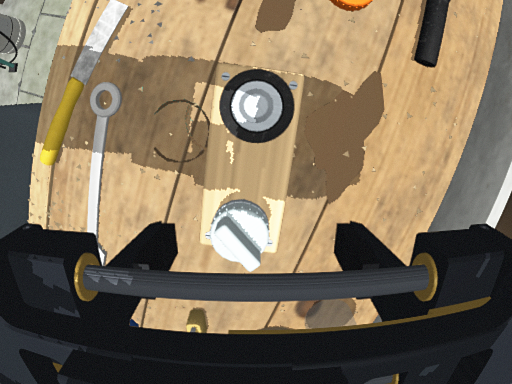

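View pics/t7.png

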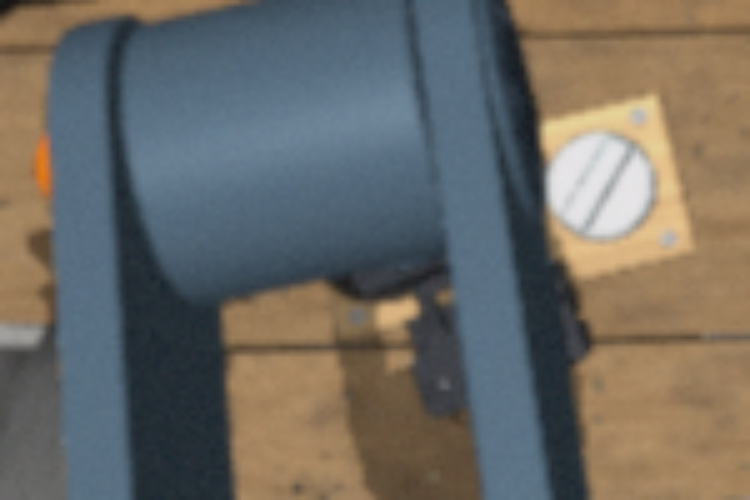

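The roll lies concentric on the post (measured (0.5397, 0.2936)). The cap's bar runs from (218,225) to (258,265) in the wrist view; measuring it with overlays.

```bash
python3 - <<'E'
from h import *
s=observe();im=cv2.imread('pics/w7.png')
def ov(c,yaw,col,big):
    ex=np.array([np.cos(yaw),np.sin(yaw)]);ey=np.array([-ex[1],ex[0]])
    for z in (.0905,.0645):
        P=[np.r_[np.array(c)+a*.025*ex+b*.007*ey,z] for a,b in((1,1),(-1,1),(-1,-1),(1,-1))]
        px=np.array([proj('wrist',p,s) for p in P]);cv2.polylines(big,[((px-[200,180])*7).astype(int)],True,col if z>.08 else (0,160,0),1)
    P=[proj('wrist',[c[0]+.028*np.cos(a),c[1]+.028*np.sin(a),.0645],s) for a in np.linspace(0,6.28,60)]
    cv2.polylines(big,[((np.array(P)-[200,180])*7).astype(int)],True,(255,0,0),1)
big=cv2.resize(im[180:280,200:290],None,fx=7,fy=7,interpolation=cv2.INTER_CUBIC)[:600]
ov((.5645,.175),-.546,(0,0,255),big)
cv2.imwrite('pics/w7o.png',big)
E
```

```text
(no output)
```

View pics/w7o.png

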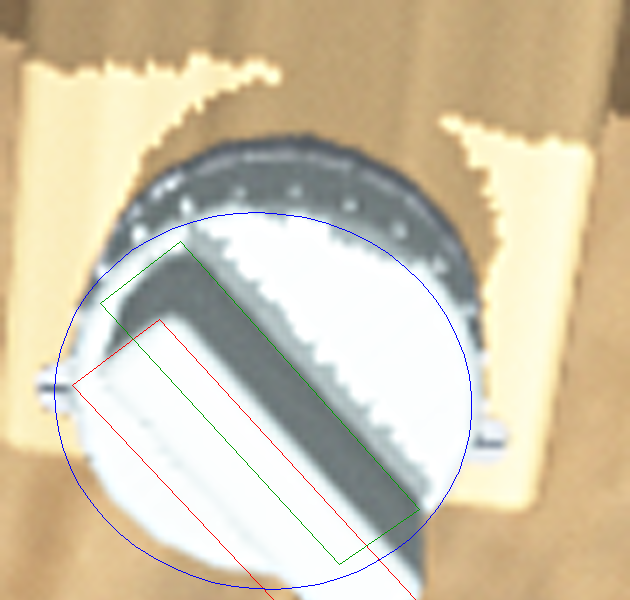

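Overlay agrees to ~1.5 mm (cap slightly right): cap at (0.566, 0.175), bar yaw ≈ -0.53. Next: above the bar, then down.

```bash
python3 -c "
from h import *
plan(.566,.175,.14,1.04)"
```

```text
t 11.0 pos [0.563  0.2274 0.1866] yaw 0.352 tilt [-1.     0.    -0.001] shift cm [ 4.66 -5.02 -1.52] spin -0.688 or 2.454 J [ 0.19  0.32  1.58  0.    1.24 -0.16] F [-0.4 -0.1 -0.6]
```

```bash
python3 -m inch '[[0,-1.5,-0.4,-0.15,1],[0,-3,-0.9,-0.3,1],[0,-4.5,-1.4,-0.45,1],[0,-5,-1.5,-0.6,1],[1.5,-5,-1.5,-0.69,1],[3,-5,-1.5,-0.69,1],[4.6,-5,-1.5,-0.69,1],[4.6,-5,-1.5,-0.69,1]]'
python3 - <<'E'
from h import *
s=observe();im=cams.camera('wrist');cv2.imwrite('pics/w8.png',im)
plan(.566,.175,.0855,1.04)
def ov(c,yaw,big):
    ex=np.array([np.cos(yaw),np.sin(yaw)]);ey=np.array([-ex[1],ex[0]])
    P=[np.r_[np.array(c)+a*.025*ex+b*.007*ey,.0905] for a,b in((1,1),(-1,1),(-1,-1),(1,-1))]
    cv2.polylines(big,[(np.array([proj('wrist',p,s) for p in P])*1.5).astype(int)],True,(0,0,255),1)
    P=[proj('wrist',[c[0]+.028*np.cos(a),c[1]+.028*np.sin(a),.0645],s) for a in np.linspace(0,6.28,60)]
    cv2.polylines(big,[(np.array(P)*1.5).astype(int)],True,(255,0,0),1)
big=cv2.resize(im,None,fx=1.5,fy=1.5,interpolation=cv2.INTER_CUBIC)
ov((.566,.175),-.53,big);cv2.imwrite('pics/w8o.png',big)
E
```

```text
time: 12.0
tool_pos: [0.5652, 0.1751, 0.1391]
eef_rot: [-0.81, 1.418, 0.813]
ft_force: [-0.3, 0.4, -0.2]
opening: 0.999
t 12.05 pos [0.5659 0.1751 0.1402] yaw 1.042 tilt [-1.     0.002 -0.001] shift cm [ 5.47 -0.02  0.  ] spin 0.002 or -3.14 J [ 0.1   0.35  1.65  0.    1.15 -0.94] F [-0.4 -0.1  0.1]
```

View pics/w8o.png

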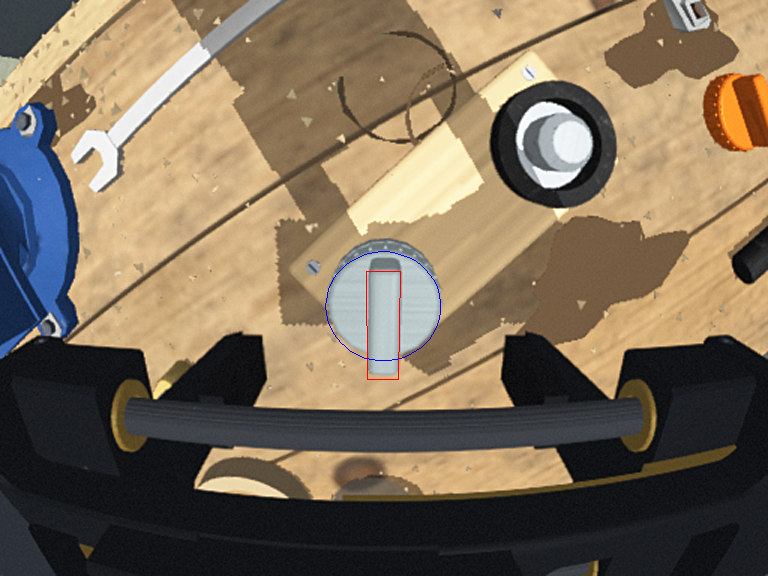

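Overlay fits the bar within ~1–2 px, jaws are square across it. Down and close gently.

```bash
python3 -m inch '[[1.5,0,0,0,1],[3,0,0,0,0.6],[4,0,0,0,0.4],[4.8,0,0,0,0.35],[5.4,0,0,0,0.3],[5.4,0,0,0,0.05],[5.4,0,0,0,0.05],[5.4,0,0,0,0.05]]' 8
python3 -m inch '[[0,0,0,0,0.05],[0,0,0,0,0.05],[0,0,0,0,0.05],[0,0,0,0,0.05],[0,0,0,0,0.05],[0,0,0,0,0.05],[0,0,0,0,0.05],[0,0,0,0,0.05]]' 8
python3 -c "
from h import *
plan(.566,.175,.0855,1.04)
print(observe()['torque'])"
```

```text
time: 13.05
tool_pos: [0.5669, 0.175, 0.0877]
eef_rot: [-0.812, 1.413, 0.811]
ft_force: [-0.2, 0.2, 0.2]
opening: 0.23
time: 14.05
tool_pos: [0.5668, 0.175, 0.0876]
eef_rot: [-0.812, 1.413, 0.811]
ft_force: [-0.4, -0.2, 4.9]
opening: 0.155
t 14.05 pos [0.5668 0.175  0.0876] yaw 1.042 tilt [-1.    -0.001  0.   ] shift cm [ 0.21  0.07 -0.04] spin 0.002 or -3.14 J [ 0.1   0.42  1.68 -0.    1.05 -0.94] F [-0.4 -0.2  4.9]
[-0.04925359  0.04748251  0.01116576]
```

Gripped the bar (13.6 mm). Try turning counter-clockwise (negative spin) by 0.4 rad.

```bash
python3 -m inch '[[0,0,0,-0.05,0.05],[0,0,0,-0.1,0.05],[0,0,0,-0.16,0.05],[0,0,0,-0.22,0.05],[0,0,0,-0.28,0.05],[0,0,0,-0.34,0.05],[0,0,0,-0.4,0.05],[0,0,0,-0.4,0.05]]' 10
python3 - <<'E'
from h import *
plan(.566,.175,.0855,1.04)
print(observe()['torque'],observe()['tau'])
cv2.imwrite('pics/w9.png',cams.camera('wrist'))
E
```

```text
time: 15.05
tool_pos: [0.5658, 0.1731, 0.0876]
eef_rot: [-1.115, 1.271, 1.114]
ft_force: [-6.2, -7.1, 9.9]
opening: 0.193
t 15.05 pos [0.5658 0.1731 0.0876] yaw 1.442 tilt [-1.     0.002 -0.003] shift cm [0.21 0.01 0.19] spin 0.402 or -2.739 J [ 0.1   0.42  1.68 -0.    1.05 -1.34] F [-6.2 -7.1  9.9]
[-1.41992714  0.80036924 -0.34016909] [  4.06362131 -44.62076068 -28.49241078   2.01847248  -1.95666187
  -0.54016259]
```

View pics/w9.png

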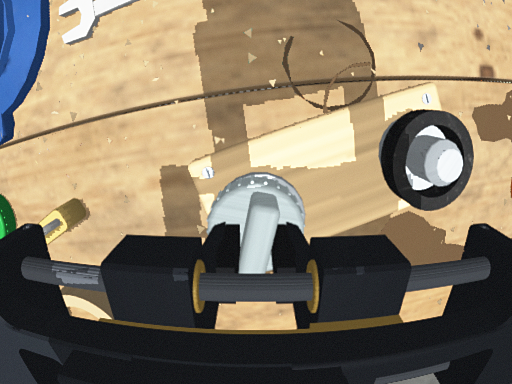

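Blocked: −0.34 Nm, side force 9 N, and the bar sits cocked in the jaws (image (257,235)). So CCW is the tightening way; turn clockwise instead.

```bash
python3 -m inch '[[0,0,0,0.1,0.05],[0,0,0,0.2,0.05],[0,0,0,0.3,0.05],[0,0,0,0.4,0.05],[0,0,0,0.55,0.05],[0,0,0,0.7,0.05],[0,0,0,0.85,0.05],[0,0,0,0.85,0.05]]' 10
python3 - <<'E'
from h import *
plan(.566,.175,.0855,1.04)
print(observe()['torque'],observe()['opening'])
cv2.imwrite('pics/w10.png',cams.camera('wrist'))
E
```

```text
time: 16.1
tool_pos: [0.5669, 0.175, 0.0875]
eef_rot: [-0.465, 1.52, 0.465]
ft_force: [-0.1, -0.4, 4.3]
opening: 0.158
t 16.1 pos [0.5669 0.175  0.0875] yaw 0.593 tilt [-1.    -0.     0.001] shift cm [ 0.2   0.05 -0.07] spin -0.447 or 2.695 J [ 0.1   0.42  1.68  0.    1.05 -0.49] F [-0.1 -0.4  4.3]
[-0.05797876 -0.12533655 -0.05117937] 0.15811197525049864
```

View pics/w10.png

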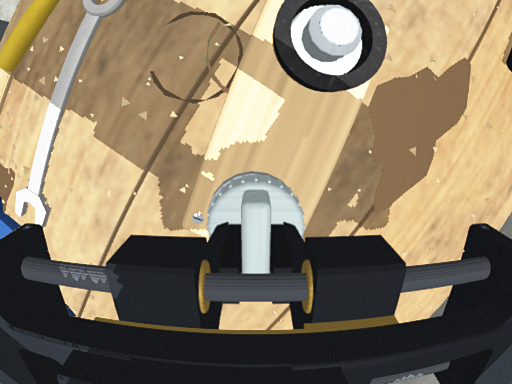

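Clockwise it turns freely (torque ~0.05, bar square in the jaws). On to about 1.3 rad.

```bash
python3 -m inch '[[0,0,0,0.12,0.05],[0,0,0,0.24,0.05],[0,0,0,0.36,0.05],[0,0,0,0.48,0.05],[0,0,0,0.6,0.05],[0,0,0,0.72,0.05],[0,0,0,0.85,0.05],[0,0,0,0.85,0.05]]' 10
python3 - <<'E'
from h import *
plan(.566,.175,.0855,1.04)
print(observe()['torque'],observe()['opening'])
E
```

```text
time: 17.15
tool_pos: [0.5661, 0.1747, 0.0875]
eef_rot: [0.201, 1.563, -0.202]
ft_force: [-3.3, -1.0, 8.7]
opening: 0.161
t 17.15 pos [0.5661 0.1747 0.0875] yaw -0.256 tilt [-1.    -0.001 -0.001] shift cm [ 0.2   0.03 -0.01] spin -1.296 or 1.845 J [ 0.1   0.42  1.68 -0.    1.05  0.36] F [-3.3 -1.   8.7]
[-0.24311059  0.4746873  -0.08118682] 0.1610950545573139
```

```bash
python3 -m inch '[[0,0,0,0,0.05],[0,0,0,0,0.05],[-0.1,0,0,0,0.05],[-0.2,0,0,0,0.05],[-0.35,0,0,0,0.05],[-0.5,0,0,0,0.05],[-0.6,0,0,0,0.05],[-0.6,0,0,0,0.05]]' 25
python3 - <<'E'
from h import *
plan(.566,.175,.0855,1.04)
print(observe()['torque'],observe()['opening'])
cv2.imwrite('pics/w11.png',cams.camera('wrist'))
E
```

```text
time: 18.15
tool_pos: [0.566, 0.175, 0.093]
eef_rot: [0.202, 1.562, -0.203]
ft_force: [-2.1, -0.3, -1.6]
opening: 0.156
t 18.15 pos [0.566 0.175 0.093] yaw -0.258 tilt [-1.    -0.    -0.001] shift cm [ 0.75  0.   -0.  ] spin -1.298 or 1.844 J [ 0.1   0.41  1.67 -0.    1.06  0.36] F [-2.1 -0.3 -1.6]
[-0.05632889  0.41550397  0.00999856] 0.15622657108202972
```

View pics/w11.png

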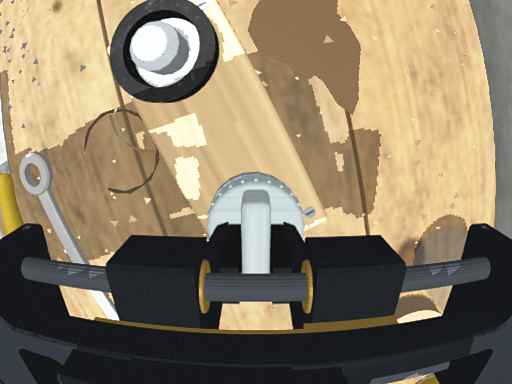

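Lifts with only ~1.6 N (about the cap's weight), the cap still square in the jaws at (255,215). Straight up slowly to 12 cm.

```bash
python3 -m inch '[[-0.7,0,0,0,0.05],[-1.5,0,0,0,0.05],[-2.4,0,0,0,0.05],[-3.4,0,0,0,0.05],[-4.4,0,0,0,0.05],[-5.5,0,0,0,0.05],[-6.5,0,0,0,0.05],[-7.5,0,0,0,0.05]]'
python3 -m inch '[[-1,0,0,0,0.05],[-2,0,0,0,0.05],[-3,0,0,0,0.05],[-3.7,0,0,0,0.05],[-4.2,0,0,0,0.05],[-4.5,0,0,0,0.05],[-4.5,0,0,0,0.05],[-4.5,0,0,0,0.05]]'
python3 - <<'E'
from h import *
plan(.566,.175,.0855,1.04)
s=observe();print(s['torque'],s['opening'])
cv2.imwrite('pics/w12.png',cams.camera('wrist'))
for d in outline_of('wrist','roll')[:1]:
    ys,xs=np.nonzero(d['region'])
    pts=np.array([atz('wrist',p,.053,s)[:2] for p in np.c_[xs,ys]])
    print(d['conf'],cv2.minEnclosingCircle(pts.astype(np.float32)),pts.mean(0))
im=cams.camera('scene');cv2.imwrite('pics/s12.png',cv2.resize(im,None,fx=1.5,fy=1.5))
for t in('padlock','jar_bolts','big_roll','cap'):
    for d in outline_of('scene',t)[:3]:
        ys,xs=np.nonzero(d['region']);print(t,d['conf'],xs.min(),xs.max(),ys.min(),ys.max())
E
```

```text
time: 19.2
tool_pos: [0.5665, 0.175, 0.1689]
eef_rot: [0.202, 1.561, -0.202]
ft_force: [-0.1, -0.2, -1.2]
opening: 0.157
time: 20.2
tool_pos: [0.5663, 0.1749, 0.2129]
eef_rot: [0.202, 1.562, -0.203]
ft_force: [0.0, 0.8, -0.6]
opening: 0.158
t 20.2 pos [0.5663 0.1749 0.2129] yaw -0.258 tilt [-1.    -0.    -0.001] shift cm [12.74  0.   -0.03] spin -1.298 or 1.844 J [ 0.1   0.26  1.6  -0.    1.28  0.36] F [ 0.   0.8 -0.6]
[-0.05141704 -0.07073028  0.00538099] 0.15849915708810422
0.77 ((0.5397628545761108, 0.29202401638031006), 0.03434494882822037) [0.54028001 0.29281097]
padlock 0.43 286 295 176 192
jar_bolts 0.78 216 240 148 186
big_roll 0.7 216 240 147 186
big_roll 0.36 243 267 175 196
cap 0.88 302 321 152 172
cap 0.66 169 193 295 320
cap 0.6 243 267 175 197
```

View pics/w12.png

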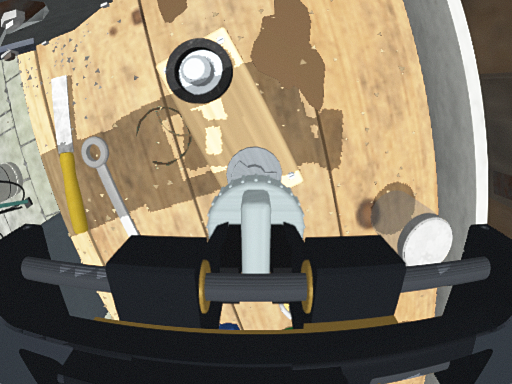

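View pics/s12.png

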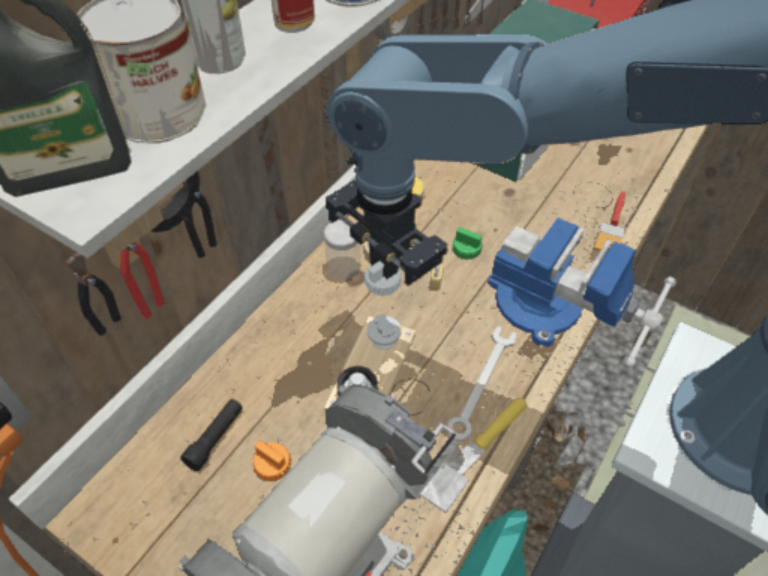

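The cap hangs upright in the jaws with the bare spindle below it. The roll is on its post, and the padlock and jar are where they were. Handing in.

```bash
python3 -c "
from plant import order,observe
print(order.sign_off());print(observe()['time'])"
```

```text
the job is handed in; nothing more can be done
None
the job is handed in; nothing more can be done
```

I put the small roll on the plain post and let go of it, then unscrewed the cap and lifted it off. I handed the job in with the cap still held up, about 20 s into the 61 s allowed; no verdict is reported.

- **Roll:** the last wrist picture put it at (0.540, 0.292), within about 1–2 mm of the post axis and lying flat.
- **Cap thread:** it is left-handed. Counter-clockwise stopped hard, at about 0.34 Nm with the bar twisting in the jaws. Clockwise it turned freely, and I turned it about 1.3 rad before lifting.
- **Cap lift:** it came off with about 1.6 N and was raised about 12.5 cm. It hangs upright, with the jaws 13.9 mm apart on the 14 mm bar and the grip set to 25 N.
- **Padlock and jar:** the network found both at their starting pixels, to within about 4 px. The padlock's outline was a few pixels smaller.
- **Big roll (not confirmed at the end):** it was hidden behind the gripper in the final scene view. The network's "big roll" hits there were really the jar and the cap. The arm never went near it.

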